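# Focus the inspection scope and present the bearing ball

## Task

First turn the focus knob on top of the bench scope until its pointer lines up with the raised index mark on the collar round it. Then pick up the ball tray by its handle, keeping the loose bearing ball in its pocket, and hold it level and still in front of the lens: ball pocket at lens height, centred over the upturned tip of the scope's thin distance rod, handle on the side away from the lens. Finish while still holding the tray there, touching nothing with it; leave the glue tin, tape roll and wax block alone.

Things in the scene. Friction and masses are not known exactly. Their poses are not given: they have to be found in the camera images.
- scope: Bench inspection scope, fixed. Dark base 160 x 110 x 12 mm (x -70 to +90), column, grey housing 110 x 70 x 70 mm, centred on the origin in x and y, 125 to 195 mm above the table; black lens barrel, 56 mm diameter, looking along -x, front 85 mm from the origin, axis 160 mm above the table. Origin: on the table straight below the knob's axis; z up. With the knob it is 229 mm high.
- focus_point (a point): The viewing point on the lens axis, 160 mm above the table and 50 mm in front of the lens; 30 mm straight below it ends the upturned tip of a 8 mm thick steel distance rod that reaches forward from under the lens. Axes as the scope: -x points away from the lens.
- focus_knob (a joint): Angle of the focus knob (rad) about the vertical, growing anticlockwise seen from above; at 0 its pointer points along the scope's -x, as the lens looks. Range -1.9 to 1.9; friction 0.04 N m, no spring: it stays where left. The mark is not at 0 but on the collar; the knob starts 0.4 to 1.5 rad anticlockwise of it, so is turned clockwise.
- knob_grip (a point): Point on the knob's axis 24 mm above the housing top (219 mm above the table), turning with the knob. The knob is a black disc 44 mm across, 8 mm high, with an upright grip bar on it 40 mm long (x), 12 mm wide (y), its top 34 mm above the housing. A white line on the -x half of the bar's top is the pointer: it points along this point's -x.
- index_collar: Fixed flat aluminium collar round the knob, 64 mm outer, 48 mm inner diameter, 4 mm high. A dark raised index mark, 9 x 3 x 2 mm, lies on it towards its own -x, up to 0.3 rad either way from the scope's -x. Origin: on the knob's axis at the housing top. Pointer on the mark means that the knob's x and the collar's x point the same way.
- ball_tray: Loose dark steel tray plate 120 (x) x 60 (y) x 4 mm, 0.17 to 0.29 kg, with an upright black handle bar in the middle, 32 mm long (along x), 14 mm thick (along y), its top 75 mm above the underside; a round ball pocket near its +x end; a plain 34 mm square pad 3 mm high near its -x end. Origin: centre of the underside, z up.
- tray_handle (a point): Good grip point on the tray's handle, 56 mm above the tray's underside, 19 mm below the handle's top, over the middle of the tray. Axes as the tray.
- pocket (a point): Centre of the ball pocket, at the height of the resting ball's centre: 40 mm along the tray's +x from its origin, 14 mm above the underside. The pocket is 32 mm wide inside with a flat floor 4 mm above the underside and a rim only 3 mm high.
- ball_center (a point): Centre of the loose steel bearing ball, 20 mm diameter, 33 g, in the pocket; it can roll about 9 mm to any side of the pocket's centre and leaves over the rim if the tray is tipped or jerked.
- glue_tin: Bystander: tin 68 mm in diameter, 108 mm high, black cap. Origin under its centre.
- tape_1: Bystander: roll of masking tape lying flat, 104 mm diameter, 25 mm high. Origin under its centre.
- wax_block: Bystander: yellow wax block 33 x 51 x 20 mm. Origin under its centre.

How it is judged:
By the outcome, as a careful person would: the job done as asked, in the order asked, and still so for the second after the job is handed in, while the arm keeps its last pose, push and grip.
It also fails if it takes over 72 s, if anything falls off the work surface, if the arm or the gripper's body presses on something with over 40 N, if the wrist force passes 120 N, or if a joint passes its speed limit or range.

## Robot

A 6-joint arm with a two-finger parallel gripper is mounted at the origin on a cart in front of the work surface, level with it; the furniture and walls round the work are solid. World frame = base frame: x ahead of the robot, y to its left, z up, the work surface at z = 0. Lengths are in m, angles in rad, forces in N, time in s.
With the tool pointing down it reaches from about 0.25 to 0.725 m from the base axis. Payload 9.7 kg.
Tool frame: the origin (TCP) lies midway between the tips of the shut fingers; the grasp point (between the pads) lies 19 mm behind it; z points along the fingers, y is the line along which they close (so a half turn about z gives the same grasp; the last joint's range is limited). The gripper opens to 85 mm and grips with 20 to 120 N. Pads are 22 mm wide; open, the fingers measure 114 mm over their backs; the gripper's body (76 mm by 85 mm) begins 54 mm behind the grasp point. The pads swing forward as they close: fully open they stand 13 mm farther back than shut.
Start: joints at [1.249, 0.087, 0.176, 1.66, 0, 1.571], TCP at [0.174, 0.522, 0.231] pointing down, gripper open.
Joint ranges: [-3.13, 3.13], [-0.85, 1.81], [-1.15, 1.24], [-2.2, 2.28], [-1.44, 1.52], [-3.14, 3.14]. Speed limits (rad/s): [2.22, 2.22, 2.57, 3.14, 3.14, 3.14].

## Interface

Orientations are given as a unit quaternion [x, y, z, w].
In Python, from station import ctrl, cams, sign_off gives the robot as it stands (ctrl), with the cameras (cams) and the job as plain functions.
- The arm moves only by the tool jog_arm, called after "Emit:" by a JSON object that holds its "op" and its "data", one argument or row to a line. Schema: {"type":"object","properties":{"motion":{"type":"array","items":{"type":"array","prefixItems":[{"type":"array","items":{"type":"number"},"minItems":3,"maxItems":3},{"type":"array","items":{"type":"number"},"minItems":3,"maxItems":3}],"minItems":2,"maxItems":2},"minItems":1,"maxItems":12},"finger_gap":{"type":"number"},"clamp_n":{"type":"number"},"only":{"type":"string"},"quiet":{"type":"boolean"},"lines":{"type":"string"}},"required":["motion"],"additionalProperties":false}. motion is a list of rows, 1 to 12 of them, each written [[dx, dy, dz], [rx, ry, rz]]: dx, dy, dz in shares of the most that a row can go, 1 being 62.5 mm, then a rotation vector rx, ry, rz in units of 0.05 rad; each row shifts and turns the commanded pose from where the row before left it, along the tool's axes as they then stand; what a row does not reach is not made up. A row lasts 1/8 s, in which the tool goes at most 0.0625 m and 0.188 rad, less where a joint would pass 70% of its speed; a pose out of reach is approached as far as the arm can. finger_gap is the finger opening in m, set as the call begins (left out keeps the last). The fingers move at their own pace and stop on an object; clamp_n is the grip in N (left out, the last holds). Time passes only in rows, so rows that do not move let the fingers close. The tool returns the time, the measured TCP pose, the force, the opening and the grip force at its end. only (a regular expression) keeps the lines of the reply that match it, lines (a string "A,B") keeps lines A to B, and quiet returns only ok. Input that does not fit is refused with a message, and nothing moves.
- ctrl.observe(): the state, without advancing time (a new reading comes with each control period).
- cams.get_image(name): name is "scene" or "top" or "wrist"; returns the picture (384x512x3 uint8, blue, green, red); there is no depth.
- cams.camera_model(name): a dict with "intrinsics" (3x3 intrinsics, pixels), "rvec" (rotation vector, rad) and "tvec" (3), from world to camera coordinates, as OpenCV has them. Camera axes: x right, y down, z forward; pixel columns grow to the right and rows downward; lengths in m; the calibration is good to about 2 mm. A picture is of the moment at which its call begins: read the wrist's pose just before it. camera_model takes no time and is no camera call; for the wrist camera it gives the pose at the moment of the call.
- sign_off(): hands the job in; it is judged then, once.
The state is a dict: "clock": time; "joint_pos": joint angles; "qd": joint speeds; "joint_torque": joint torques, N m; "tcp_pos": TCP position; "orientation": TCP orientation; "ft_force": force on the tool from outside, world axes, zero at the start; "torque": the same for the moment, N m; "gripper_width": finger opening in m; "grip_force": force on a finger pad.
Only numpy, scipy, OpenCV 4.12 (cv2) and the standard library are available. Lean on these libraries where they do the work, as an engineer would, in place of code of your own. Each camera call takes 0.05 s, during which the arm holds its last target. There are 200 camera calls.

## Working session

There is one attempt and no reset: what is moved stays moved. The work goes in short steps, Python scripts to look and compute and a tool call to move; the robot and the scene stay as the last step left them, time stands still between calls to the robot, and variables do not carry over. Pictures are saved under pics/ and viewed, at most 10 in all, crops included, and the job is handed in when it is done.

```bash
ls; mkdir -p pics; cat > h.py <<'E'
import numpy as np, cv2, json
from station import ctrl, cams, sign_off
from scipy.spatial.transform import Rotation as R
def cam(n):
    m=cams.camera_model(n); K=np.array(m["intrinsics"],float).reshape(3,3)
    Rm=cv2.Rodrigues(np.array(m["rvec"],float))[0]; t=np.array(m["tvec"],float).ravel(); return K,Rm,t
def ray(c,uv):
    K,Rm,t=c; d=Rm.T@np.linalg.solve(K,[uv[0],uv[1],1.]); return -Rm.T@t,d
def onz(c,uv,z):
    o,d=ray(c,uv); return o+d*(z-o[2])/d[2]
def proj(c,p):
    K,Rm,t=c; q=K@(Rm@np.array(p,float)+t); return q[:2]/q[2]
E
python3 - <<'E'
from h import *
s=ctrl.observe(); print({k:np.round(v,3).tolist() for k,v in s.items()})
a=[]
for n in("scene","top"):
    im=cams.get_image(n); np.save(f"pics/{n}.npy",im); cv2.imwrite(f"pics/{n}0.png",cv2.resize(im,(800,600)))
    c=cam(n); print(n,c[0].round(1).tolist(),(-c[1].T@c[2]).round(3),c[1].round(2).tolist())
E
```

```text
pics
station.py
{'clock': 0.0, 'joint_pos': [1.249, 0.087, 0.175, 1.66, -0.0, 1.571], 'qd': [0.0, -0.0, -0.001, 0.002, 0.0, 0.001], 'joint_torque': [-0.001, -52.039, 46.481, 0.016, -0.0, -0.0], 'tcp_pos': [0.174, 0.522, 0.231], 'orientation': [0.16, 0.987, -0.001, -0.0], 'ft_force': [0.53, 0.398, -0.058], 'torque': [-0.012, 0.016, -0.009], 'grip_force': 0.0, 'gripper_width': 0.086}
scene [[387.9, 0.0, 257.9], [0.0, 387.9, 187.3], [0.0, 0.0, 1.0]] [ 0.144 -0.737  0.714] [[0.9, -0.44, 0.02], [-0.23, -0.51, -0.83], [0.37, 0.74, -0.56]]
top [[359.2, 0.0, 261.1], [0.0, 359.2, 191.2], [0.0, 0.0, 1.0]] [ 0.474 -0.002  1.256] [[0.01, -1.0, 0.0], [-1.0, -0.01, -0.03], [0.03, -0.0, -1.0]]
```

View pics/scene0.png

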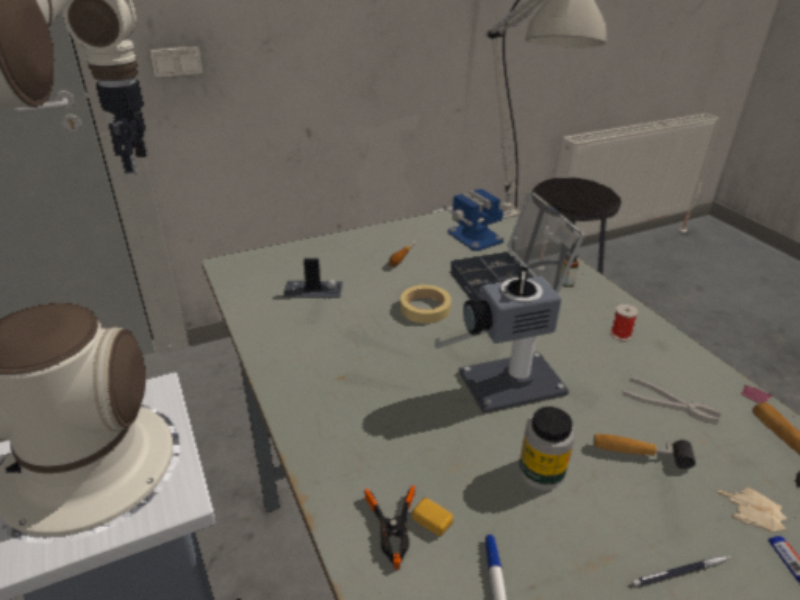

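View pics/top0.png

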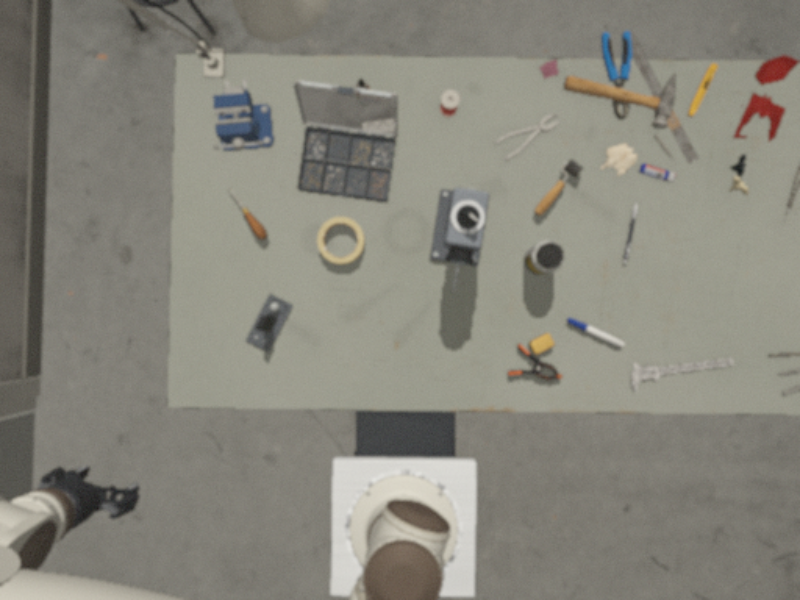

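Scene: the tray is at about (313,280) of 800×600 and the scope at (515,330). Top view: knob at (467,217), tray at (269,322) with its long axis tilted, and the lens facing the bottom of the image. I'll zoom in on both.

```bash
python3 - <<'E'
from h import *
im=np.load("pics/top.npy"); c=cam("top")
a=cv2.resize(im[110:180,265:335],(400,400),interpolation=cv2.INTER_CUBIC)
b=cv2.resize(im[171:241,137:207],(400,400),interpolation=cv2.INTER_CUBIC)
cv2.imwrite("pics/crop1.png",np.hstack([a,b]))
print(onz(c,(299,139),.229),onz(c,(172,206),.0))
E
```

```text
[ 0.65260833 -0.11103822  0.229     ] [0.45181411 0.30613672 0.        ]
```

View pics/crop1.png

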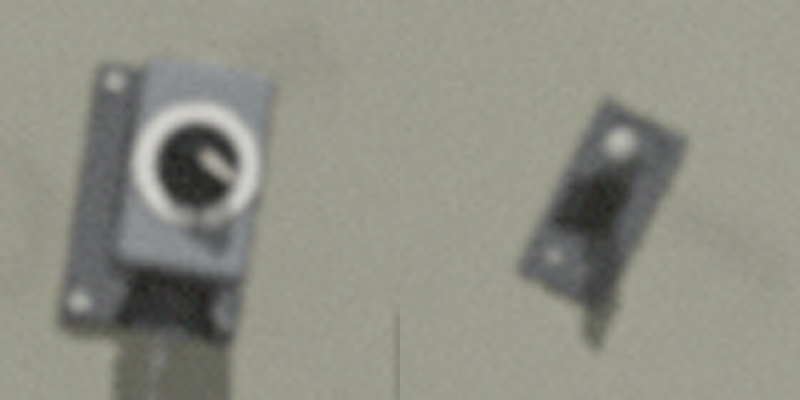

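Knob: the pointer points to the lower right, about 50° anticlockwise of the lens direction. The tray's ball is at crop (620,140), the upper end. I'll pass over the tray for a wrist look on the way to the knob.

The manual's scale: shifts go in shares of 62.5 mm and turns go in units of 0.05 rad. Converting my numbers, -0.043 m is -0.688, -0.027 m is -0.432.

Emit:
{"op": "jog_arm", "data": {
  "motion": [
    [[-0.688,-0.432,-0.224],[0,0,0]],
    [[-0.688,-0.432,-0.224],[0,0,0]],
    [[-0.688,-0.432,-0.224],[0,0,0]],
    [[-0.688,-0.432,-0.224],[0,0,0]],
    [[-0.688,-0.432,-0.224],[0,0,0]],
    [[-0.688,-0.432,-0.224],[0,0,0]],
    [[-0.688,-0.432,-0.224],[0,0,0]],
    [[0,0,0],[0,0,0]]
  ]
}}

```text
clock: 1.1
tcp_pos: [0.4015, 0.2451, 0.3298]
orientation: [0.162, 0.987, 0.0, 0.0]
ft_force: [-0.9, -0.2, 0.2]
gripper_width: 0.0856
grip_force: 0.0
```

```bash
python3 - <<'E'
from h import *
c=cam("wrist"); im=cams.get_image("wrist"); np.save("pics/wA.npy",im); np.savez("pics/wA",*c); cv2.imwrite("pics/wA.png",cv2.resize(im,(800,600)))
print(-c[1].T@c[2],c[1].round(2).tolist(),c[0].round(1).tolist()); s=ctrl.observe();print(s["tcp_pos"],s["orientation"])
for p in [(.4518,.306,0),(.653,-.111,.229)]: print(proj(c,p))
E
```

```text
[0.33246895 0.26776473 0.47246311] [[0.32, 0.95, 0.0], [0.91, -0.31, 0.29], [0.28, -0.09, -0.96]] [[317.1, 0.0, 260.8], [0.0, 317.1, 192.8], [0.0, 0.0, 1.0]]
[0.40055759 0.24622932 0.32925217] [ 1.61787433e-01  9.86825629e-01  9.13890344e-06 -6.06133455e-05]
[309.70425968 165.85377028]
[ 32.45590185 491.3382546 ]
```

View pics/wA.png

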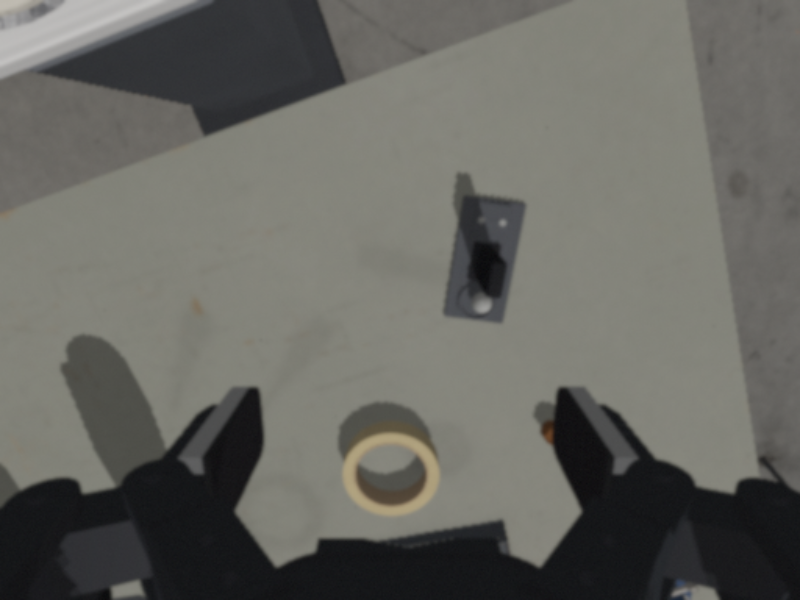

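The wrist view confirms the ball at (480,303), toward the tray's far end. Next I go over the knob and line the gripper up with its bar.

Scaled: -0.044 m is -0.704, -0.0324 m is -0.5184.

Emit:
{"op": "jog_arm", "data": {
  "motion": [
    [[-0.704,-0.5184,0],[0,0,0]],
    [[-0.704,-0.5184,0],[0,0,0]],
    [[-0.704,-0.5184,0],[0,0,0]],
    [[-0.704,-0.5184,0],[0,0,0]],
    [[-0.704,-0.5184,0],[0,0,0]],
    [[-0.704,-0.5184,0],[0,0,0]],
    [[-0.704,-0.5184,0],[0,0,0]],
    [[-0.704,-0.5184,0],[0,0,0]]
  ]
}}

```text
clock: 2.15
tcp_pos: [0.6526, -0.1098, 0.3287]
orientation: [0.159, 0.987, 0.0, -0.0]
ft_force: [1.4, 0.6, 1.9]
gripper_width: 0.0853
grip_force: 0.0
```

Emit:
{"op": "jog_arm", "data": {
  "motion": [
    [[0,0,0],[0,0,-3.6]],
    [[0,0,0],[0,0,-3.6]],
    [[0,0,0],[0,0,-3.6]],
    [[0,0,0],[0,0,-3.6]],
    [[0,0,0],[0,0,-3.6]],
    [[0,0,0],[0,0,-3.6]],
    [[0,0,0],[0,0,-3.6]],
    [[0,0,0],[0,0,0]]
  ]
}}

```text
clock: 3.15
tcp_pos: [0.6518, -0.1085, 0.3287]
orientation: [-0.452, 0.892, 0.0, -0.0]
ft_force: [0.4, 0.1, -0.1]
gripper_width: 0.0855
grip_force: 0.0
```

```bash
python3 - <<'E'
from h import *
c=cam("wrist"); im=cams.get_image("wrist"); np.save("pics/wB.npy",im); np.savez("pics/wB",*c); cv2.imwrite("pics/wB.png",cv2.resize(im,(800,600)))
s=ctrl.observe();print(s["tcp_pos"],s["orientation"],s["joint_pos"])
# rough tray
d=np.load("pics/wA.npz"); c=[d[k] for k in d.files]
P=np.array([onz(c,np.array(p)*.64,.004) for p in [(465,197),(525,203),(503,322),(445,316)]]); print(P.round(4), P.mean(0))
E
```

```text
[ 0.6518026  -0.10878094  0.32875379] [-4.50850306e-01  8.92599456e-01  3.24087625e-04 -3.28774754e-04] [-1.65425927e-01  4.74864903e-01  8.51616913e-01  1.94846195e+00
  1.33480109e-04 -1.10086155e+00]
[[0.3886 0.3053 0.004 ]
 [0.4117 0.3567 0.004 ]
 [0.5186 0.306  0.004 ]
 [0.494  0.2529 0.004 ]] [0.45321372 0.30524667 0.004     ]
```

View pics/wB.png

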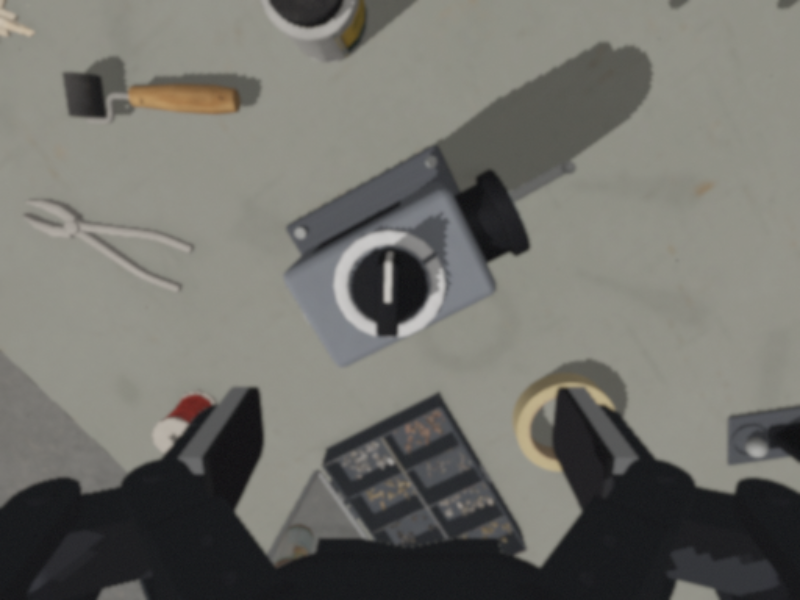

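The wrist view shows the pointer line from (389,300) to (388,252), the mark near (430,260), housing corners (437,190), (495,290), (345,365) and (287,272), and the rod tip at (570,168).

```bash
cat > m.py <<'E'
from h import *
def ringfit(im,c,seed):  # seed in 512-scale
    hsv=cv2.cvtColor(im,cv2.COLOR_BGR2HSV); m=((hsv[...,2]>150)&(hsv[...,1]<50)).astype(np.uint8)
    box=np.zeros_like(m); cv2.circle(box,tuple(int(v) for v in seed),45,1,-1); m&=box
    ys,xs=np.nonzero(m); P=np.array([onz(c,(x,y),.199)[:2] for x,y in zip(xs,ys)])
    # outer hull circle fit on collar top
    h=cv2.convexHull(np.c_[xs,ys].astype(np.int32))[:,0]; H=np.array([onz(c,p,.199)[:2] for p in h.astype(float)])
    A=np.c_[2*H,np.ones(len(H))]; s=np.linalg.lstsq(A,(H**2).sum(1),rcond=None)[0]
    return s[:2],np.sqrt(s[2]+s[:2]@s[:2]),m
E
python3 - <<'E'
from m import *
d=np.load("pics/wB.npz"); c=[d[k] for k in d.files]; im=np.load("pics/wB.npy")
ctr,r,m=ringfit(im,c,(249,182)); print("ring",ctr,r)
ang=lambda v:np.arctan2(v[1],v[0])
p1,p0=onz(c,(388*.64,252*.64),.229),onz(c,(389*.64,300*.64),.229); print("pointer",p0,p1,ang((p1-p0)[:2]),ang(p1[:2]-ctr))
mk=onz(c,(430*.64,260*.64),.201); print("mark",mk,ang(mk[:2]-ctr), np.hypot(*(mk[:2]-ctr)))
C=np.array([onz(c,np.array(p)*.64,.195)[:2] for p in [(437,190),(495,290),(345,365),(287,272)]]);print(C,C.mean(0),np.linalg.norm(np.roll(C,-1,0)-C,axis=1))
print("lensdir",ang(C[0]-C[3]),ang(C[1]-C[2]),"rod",onz(c,(570*.64,168*.64),.13))
cv2.imwrite("pics/z.png",cv2.resize(im[135:225,200:305],(800,686),interpolation=cv2.INTER_CUBIC)[:600])
E
```

```text
ring [ 0.66142299 -0.11624918] 0.0317918971013952
pointer [ 0.65976054 -0.11589334  0.229     ] [ 0.64527839 -0.13609818  0.229     ] -2.1926865946732015 -2.253637394105021
mark [ 0.63327672 -0.11492159  0.201     ] 3.09445986183003 0.02817756255114752
[[ 0.60816943 -0.14320168]
 [ 0.61368457 -0.07710827]
 [ 0.71300059 -0.09125202]
 [ 0.70396749 -0.15631916]] [ 0.65970552 -0.11697028] [0.06632311 0.10031808 0.06569116 0.09669197]
lensdir 3.0055104831805273 3.0001323264897763 rod [ 0.52814956 -0.0966436   0.13      ]
```

View pics/z.png

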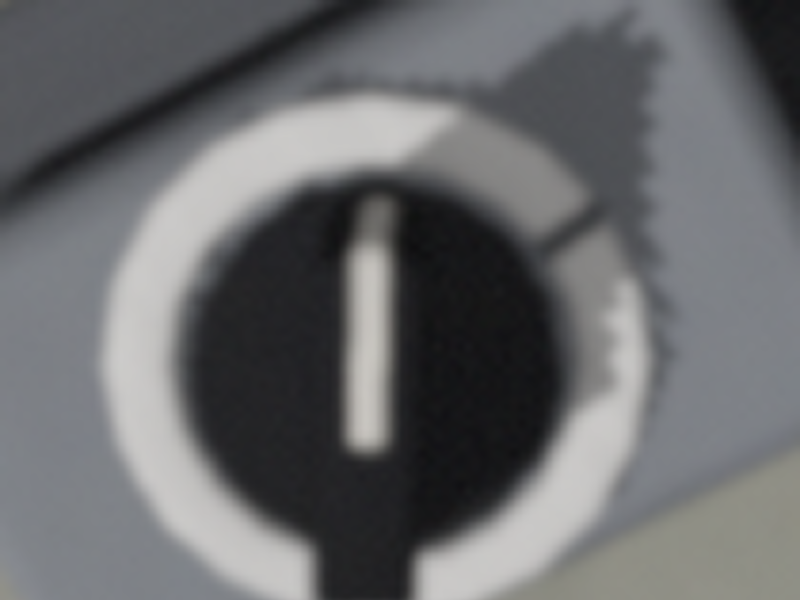

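Emit:
{"op": "jog_arm", "data": {
  "motion": [
    [[0.0112,-0.1872,0.32],[0,0,0]],
    [[0,0,0.64],[0,0,0]],
    [[0,0,0.48],[0,0,0]],
    [[0,0,0.32],[0,0,0]],
    [[0,0,0.168],[0,0,0]],
    [[0,0,0],[0,0,0]]
  ],
  "finger_gap": 0.045
}}

```text
clock: 3.95
tcp_pos: [0.6605, -0.1171, 0.2084]
orientation: [-0.451, 0.892, 0.0, -0.0]
ft_force: [-0.1, -0.7, 0.2]
gripper_width: 0.045
grip_force: 0.0
```

Emit:
{"op": "jog_arm", "data": {
  "motion": [
    [[0,0,0],[0,0,0]],
    [[0,0,0],[0,0,0]],
    [[0,0,0],[0,0,0]],
    [[0,0,0],[0,0,0]]
  ],
  "finger_gap": 0.0,
  "clamp_n": 25
}}

```text
clock: 4.45
tcp_pos: [0.6594, -0.1164, 0.2101]
orientation: [-0.452, 0.892, 0.001, -0.0]
ft_force: [-10.4, 4.6, 5.3]
gripper_width: 0.0115
grip_force: 29.5
```

Scaled: -0.002 m is -0.032, 0.0015 m is 0.024, 0.17 rad is 3.4.

Emit:
{"op": "jog_arm", "data": {
  "motion": [
    [[0,0.024,-0.032],[0,0,0]],
    [[0,0,0],[0,0,2]],
    [[0,0,0],[0,0,3.4]],
    [[0,0,0],[0,0,3.4]],
    [[0,0,0],[0,0,3.4]],
    [[0,0,0],[0,0,3.4]],
    [[0,0,0],[0,0,3.4]],
    [[0,0,0],[0,0,0]],
    [[0,0,0],[0,0,0]]
  ]
}}

```text
clock: 5.58
tcp_pos: [0.6587, -0.1153, 0.2103]
orientation: [0.006, 1.0, 0.001, -0.001]
ft_force: [-5.4, 6.6, -4.3]
gripper_width: 0.0111
grip_force: 28.4
```

Emit:
{"op": "jog_arm", "data": {
  "motion": [
    [[0,0,0],[0,0,0]],
    [[0,0,0],[0,0,0]],
    [[0,0,-0.48],[0,0,0]],
    [[0,0,-0.72],[0,0,0]],
    [[0,0,-0.72],[0,0,0]],
    [[0,0,0],[0,0,0]],
    [[0,0,0],[0,0,0]]
  ],
  "finger_gap": 0.05
}}

```text
clock: 6.45
tcp_pos: [0.6598, -0.1168, 0.3303]
orientation: [0.006, 1.0, -0.0, 0.0]
ft_force: [0.2, 0.4, -1.0]
gripper_width: 0.0497
grip_force: 0.0
```

```bash
python3 - <<'E'
from m import *
c=cam("wrist"); im=cams.get_image("wrist"); np.save("pics/wC.npy",im); np.savez("pics/wC",*c)
s=ctrl.observe();print(s["tcp_pos"],s["orientation"])
p=proj(c,(.6605,-.1162,.2)); print(p); x,y=p.astype(int)
cr=im[y-38:y+38,x-50:x+50]; cv2.imwrite("pics/z2.png",cv2.resize(cr,(800,608),interpolation=cv2.INTER_CUBIC)[:600])
E
```

```text
[ 0.65953585 -0.11668284  0.32952252] [ 5.99612592e-03  9.99981758e-01  8.30790427e-05 -7.22895945e-04]
[262.53631687 182.79034196]
```

View pics/z2.png

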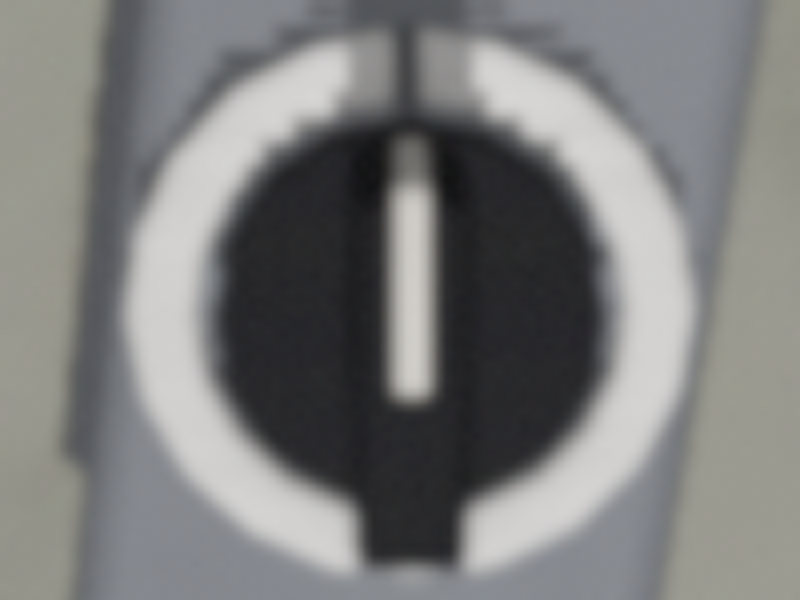

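Crop: the pointer line is at x≈412, the mark at (405,70) and the ring's centre at x≈411, so I measure the residual numerically.

```bash
python3 - <<'E'
from m import *
d=np.load("pics/wC.npz"); c=[d[k] for k in d.files]; im=np.load("pics/wC.npy"); g=cv2.cvtColor(im,cv2.COLOR_BGR2GRAY).astype(float)
ang=lambda v:np.arctan2(v[1],v[0])
def cen(rows,x0,x1,sign,z):
    P=[]
    for y in rows:
        w=sign*g[y,x0:x1+1]; w=np.clip(w-(w.min()+w.max())/2,0,None); P.append(onz(c,((w*np.arange(x0,x1+1)).sum()/w.sum(),y),z)[:2])
    return np.array(P)
L=cen(range(168,193),256,270,1,.229); M=cen(range(150,156),257,268,-1,.201)
f=lambda P:cv2.fitLine(P.astype(np.float32),cv2.DIST_L2,0,0,1e-6,1e-6).ravel()
l=f(L); pd=l[:2]*(-np.sign(l[0])); a=ang(pd)
print("pointer",a,"mark mean",M.mean(0),"markdir",ang(M[0]-M[-1]))
ctr,r,_=ringfit(im,c,(263,183)); print("ring",ctr,r,"line at ctr offset",np.cross(pd,ctr-l[2:4]))
for cc in(ctr,l[2:4]+pd*((ctr-l[2:4])@pd)): print("mark ang",ang(M.mean(0)-cc),"err ptr-mark",np.angle(np.exp(1j*(a-ang(M.mean(0)-cc)))))
E
```

```text
pointer 3.1328068 mark mean [ 0.63317296 -0.11617469] markdir -3.128513505240701
ring [ 0.66233834 -0.11284123] 0.03642397451112216 line at ctr offset -0.003115798175979187
mark ang -3.0277916618352494 err ptr-mark -0.12258686739023553
mark ang -3.1341188955712584 err ptr-mark -0.016259633654226023<stdin>:13: DeprecationWarning: Arrays of 2-dimensional vectors are deprecated. Use arrays of 3-dimensional vectors instead. (deprecated in NumPy 2.0)
```

The pointer is within about 0.02 rad of the mark, so the knob is done. Next is the tray.

Emit:
{"op": "jog_arm", "data": {
  "motion": [
    [[0.4592,0.8384,0.064],[0,0,0]],
    [[0.4592,0.8384,0.064],[0,0,0]],
    [[0.4592,0.8384,0.064],[0,0,0]],
    [[0.4592,0.8384,0.064],[0,0,0]],
    [[0.4592,0.8384,0.064],[0,0,0]],
    [[0.4592,0.8384,0.064],[0,0,0]],
    [[0.4592,0.8384,0.064],[0,0,0]],
    [[0.4592,0.8384,0.064],[0,0,0]],
    [[0,0,0],[0,0,2.94]],
    [[0,0,0],[0,0,2.94]],
    [[0,0,0],[0,0,2.94]],
    [[0,0,0],[0,0,0]]
  ],
  "finger_gap": 0.06
}}

```text
clock: 8.0
tcp_pos: [0.4344, 0.305, 0.2975]
orientation: [0.224, 0.975, -0.001, -0.001]
ft_force: [-0.1, -0.1, 0.7]
gripper_width: 0.06
grip_force: 0.0
```

```bash
python3 - <<'E'
from m import *
c=cam("wrist"); im=cams.get_image("wrist"); np.save("pics/wD.npy",im); np.savez("pics/wD",*c)
s=ctrl.observe();print(s["tcp_pos"],s["orientation"])
x,y=proj(c,(.4532,.3052,.03)).astype(int); print(x,y); y=max(y,75)
cv2.imwrite("pics/z3.png",cv2.resize(im[y-75:y+75,x-100:x+100],(800,600),interpolation=cv2.INTER_CUBIC)); print("off",x-100,y-75)
d=np.load("pics/wC.npz"); c=[d[k] for k in d.files]
for a,b in [((765,0),(650,600)),((150,0),(85,600))]:
    p,q=[onz(c,(212+u/8,144+v/8),.195)[:2] for u,v in(a,b)]; print("edge yaw",np.arctan2(*(q-p)[::-1]),p,q)
E
```

```text
[0.43448235 0.30501448 0.29774185] [ 2.22963627e-01  9.74826454e-01 -5.86344308e-04 -5.11104215e-04]
267 167
off 167 92
edge yaw -0.15883042063018385 [ 0.62712708 -0.07640677] [ 0.69736524 -0.0876575 ]
edge yaw -0.14597062248020684 [ 0.62640797 -0.14368652] [ 0.69666428 -0.15401535]
```

View pics/z3.png

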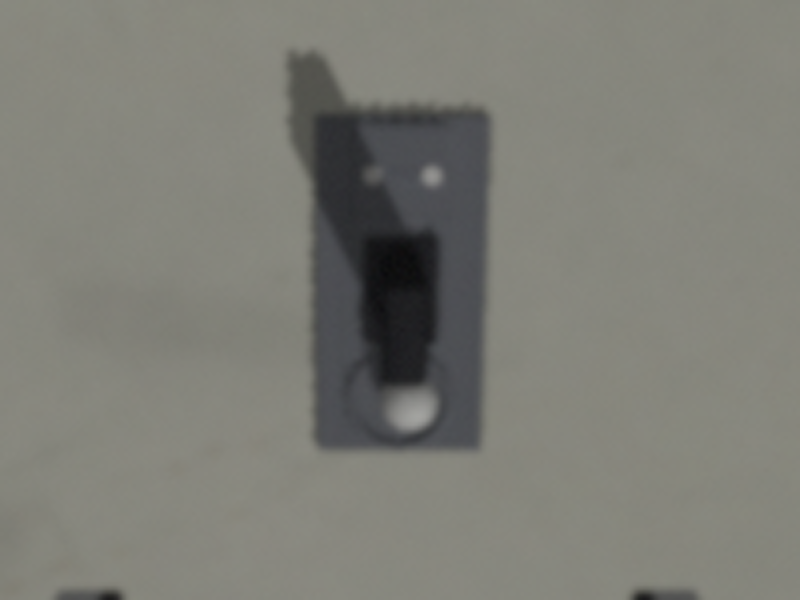

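The tray plate has corners (316,112), (490,112), (481,447) and (317,447) in the crop, the handle top is centred near (405,337), and the ball is at (411,408) in the pocket.

```bash
python3 - <<'E'
from h import *
d=np.load("pics/wD.npz"); c=[d[k] for k in d.files]
f=lambda p,z:onz(c,(167+p[0]/4,92+p[1]/4),z)[:2]
C=np.array([f(p,.004) for p in [(316,112),(490,112),(481,447),(317,447)]]); ctr=C.mean(0)
v=(C[2]-C[1])+(C[3]-C[0]); w=(C[0]-C[1])+(C[3]-C[2]); print(C,ctr,"yaw",np.arctan2(v[1],v[0]),np.arctan2(-w[0],w[1]),np.arctan2(w[0],-w[1]))
h=f((405,337),.075); print("handle",h,f((388,300),.075)-f((425,300),.075),f((405,288),.075)-f((405,385),.075))
s=ctrl.observe(); Rm=R.from_quat(s["orientation"]).as_matrix(); print("toolx yaw",np.arctan2(Rm[1,0],Rm[0,0]))
for t in(ctr,h): print(Rm.T@(np.r_[t,.038]-s["tcp_pos"]))
E
```

```text
[[0.38684112 0.30492504]
 [0.41228967 0.35755911]
 [0.51918067 0.30568195]
 [0.49328485 0.25206186]] [0.45289908 0.30505699] yaw -0.4563952472930247 2.6914571761491137 -0.4501354774406793
handle [0.45366391 0.30464525] [-0.00472625 -0.00978112] [-0.02668082  0.01268216]
toolx yaw 2.6918848590628337
[-0.01675805  0.00840018  0.25971833]
[-0.01762583  0.00836186  0.25971774]
```

Scaled: 0.06 m is 0.96, 0.017 m is 0.272.

Emit:
{"op": "jog_arm", "data": {
  "motion": [
    [[-0.2752,0.1344,0.48],[0,0,0]],
    [[0,0,0.8],[0,0,0]],
    [[0,0,0.96],[0,0,0]],
    [[0,0,0.96],[0,0,0]],
    [[0,0,0.56],[0,0,0]],
    [[0,0,0.272],[0,0,0]],
    [[0,0,0.112],[0,0,0]],
    [[0,0,0],[0,0,0]],
    [[0,0,0],[0,0,0]]
  ],
  "finger_gap": 0.05
}}

```text
clock: 9.18
tcp_pos: [0.4547, 0.3058, 0.0413]
orientation: [0.224, 0.975, 0.001, 0.001]
ft_force: [0.8, -0.3, 1.1]
gripper_width: 0.0501
grip_force: 0.0
```

Emit:
{"op": "jog_arm", "data": {
  "motion": [
    [[0,0,0],[0,0,0]],
    [[0,0,0],[0,0,0]],
    [[0,0,0],[0,0,0]]
  ],
  "finger_gap": 0.02,
  "clamp_n": 30
}}

```text
clock: 9.55
tcp_pos: [0.4541, 0.3054, 0.04]
orientation: [0.224, 0.974, 0.0, 0.0]
ft_force: [-1.0, -0.6, 0.2]
gripper_width: 0.0199
grip_force: 0.0
```

Emit:
{"op": "jog_arm", "data": {
  "motion": [
    [[0,0,0],[0,0,0]],
    [[0,0,0],[0,0,0]],
    [[0,0,0],[0,0,0]],
    [[0,0,0],[0,0,0]]
  ],
  "finger_gap": 0.0,
  "clamp_n": 30
}}

```text
clock: 10.05
tcp_pos: [0.4539, 0.3053, 0.0397]
orientation: [0.224, 0.974, -0.0, -0.0]
ft_force: [-0.7, -0.9, -0.7]
gripper_width: 0.0135
grip_force: 34.5
```

Emit:
{"op": "jog_arm", "data": {
  "motion": [
    [[0,0,0],[0,0,0]],
    [[0,0,0],[0,0,0]],
    [[0,0,-0.064],[0,0,0]],
    [[0,0,-0.128],[0,0,0]],
    [[0,0,-0.128],[0,0,0]],
    [[0,0,-0.064],[0,0,0]],
    [[0,0,0],[0,0,0]],
    [[0,0,0],[0,0,0]]
  ],
  "finger_gap": 0.0,
  "clamp_n": 60
}}

```text
clock: 11.05
tcp_pos: [0.4539, 0.3053, 0.0636]
orientation: [0.224, 0.974, -0.0, -0.0]
ft_force: [0.5, 0.5, -2.6]
gripper_width: 0.0132
grip_force: 59.8
```

Emit:
{"op": "jog_arm", "data": {
  "motion": [
    [[0,0,-0.064],[0,0,0]],
    [[0,0,-0.16],[0,0,0]],
    [[0,0,-0.272],[0,0,0]],
    [[0,0,-0.352],[0,0,0]],
    [[0,0,-0.352],[0,0,0]],
    [[0,0,-0.352],[0,0,0]],
    [[0,0,-0.272],[0,0,0]],
    [[0,0,-0.16],[0,0,0]],
    [[0,0,-0.096],[0,0,0]],
    [[0,0,0],[0,0,0]],
    [[0,0,0],[0,0,0]],
    [[0,0,0],[0,0,0]]
  ]
}}

```text
clock: 12.55
tcp_pos: [0.4538, 0.3052, 0.1932]
orientation: [0.224, 0.974, -0.0, -0.0]
ft_force: [0.5, 0.2, -2.3]
gripper_width: 0.0134
grip_force: 59.8
```

```bash
python3 - <<'E'
from m import *
c=cam("wrist"); im=cams.get_image("wrist"); np.save("pics/wE.npy",im); np.savez("pics/wE",*c)
b=cams.get_image("scene"); p=proj(cam("scene"),ctrl.observe()["tcp_pos"]).astype(int); print(p)
cv2.imwrite("pics/z4.png",np.hstack([cv2.resize(im[130:384,100:420],(480,381)),cv2.resize(b[p[1]-60:p[1]+60,p[0]-50:p[0]+50],(318,381),interpolation=cv2.INTER_CUBIC)]))
s=ctrl.observe();print(s["tcp_pos"],s["orientation"],s["ft_force"],s["torque"])
E
```

```text
[196 131]
[0.45388379 0.30528448 0.19342869] [ 2.24477769e-01  9.74479171e-01 -2.11542380e-04 -1.76670292e-04] [ 0.69254304 -0.02160515 -2.39318205] [ 0.04860784 -0.0161013   0.03422129]
```

View pics/z4.png

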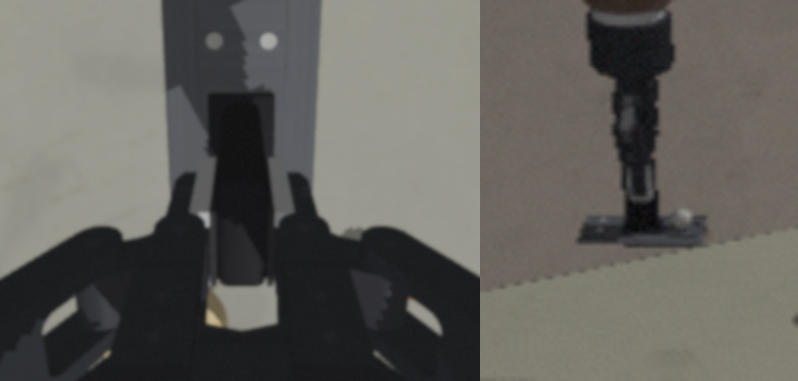

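The ball is still in its pocket and the tray is level. Now rotate and carry it over gently.

Scaled: -0.075 rad is -1.5.

Emit:
{"op": "jog_arm", "data": {
  "motion": [
    [[0,0,0],[0,0,-0.5]],
    [[0,0,0],[0,0,-1]],
    [[0,0,0],[0,0,-1.5]],
    [[0,0,0],[0,0,-1.5]],
    [[0,0,0],[0,0,-1]],
    [[0,0,0],[0,0,-0.6]],
    [[0,0,0],[0,0,0]],
    [[0,0,0],[0,0,0]],
    [[0,0,0],[0,0,0]]
  ]
}}

```text
clock: 13.78
tcp_pos: [0.454, 0.3054, 0.1938]
orientation: [0.074, 0.997, -0.0, 0.0]
ft_force: [-0.7, 0.8, -2.1]
gripper_width: 0.0133
grip_force: 59.8
```

Emit:
{"op": "jog_arm", "data": {
  "motion": [
    [[-0.0208,-0.0864,0],[0,0,0]],
    [[-0.04,-0.1712,0],[0,0,0]],
    [[-0.0608,-0.2576,0],[0,0,0]],
    [[-0.0816,-0.3424,0],[0,0,0]],
    [[-0.1008,-0.4288,0],[0,0,0]],
    [[-0.1216,-0.5136,0],[0,0,0]],
    [[-0.1216,-0.5136,0],[0,0,0]],
    [[-0.1216,-0.5136,0],[0,0,0]],
    [[-0.1216,-0.5136,0],[0,0,0]],
    [[-0.1216,-0.5136,0],[0,0,0]]
  ]
}}

```text
clock: 15.02
tcp_pos: [0.4746, 0.0567, 0.194]
orientation: [0.074, 0.997, -0.0, 0.0]
ft_force: [0.0, 0.2, -2.6]
gripper_width: 0.013
grip_force: 59.8
```

Emit:
{"op": "jog_arm", "data": {
  "motion": [
    [[-0.1216,-0.5136,0],[0,0,0]],
    [[-0.1216,-0.5136,0],[0,0,0]],
    [[-0.1008,-0.4288,0],[0,0,0]],
    [[-0.0816,-0.3424,0],[0,0,0]],
    [[-0.0608,-0.2576,0],[0,0,0]],
    [[-0.04,-0.1712,0],[0,0,0]],
    [[-0.0208,-0.0864,0],[0,0,0]],
    [[0,0,0],[0,0,0]],
    [[0,0,0],[0,0,0]],
    [[0,0,0],[0,0,0]],
    [[0,0,0],[0,0,0]],
    [[0,0,0],[0,0,0]]
  ]
}}

```text
clock: 16.52
tcp_pos: [0.4875, -0.0892, 0.1938]
orientation: [0.074, 0.997, 0.0, 0.0]
ft_force: [1.0, 0.3, -2.8]
gripper_width: 0.0134
grip_force: 59.8
```

```bash
python3 - <<'E'
from h import *
s=ctrl.observe(); Rm=R.from_quat(s["orientation"]).as_matrix(); print("toolx yaw",np.arctan2(Rm[1,0],Rm[0,0]),Rm[:,2])
print("to goal",Rm.T@(np.array([.4875,-.0893,.1856])-s["tcp_pos"]),s["gripper_width"])
E
```

```text
toolx yaw 2.9940898609429136 [ 8.87489011e-05  1.49726026e-06 -9.99999996e-01]
to goal [-5.08336918e-05 -6.74119426e-05  8.21362210e-03] 0.013387387869622932
```

Lower 8 mm and look.

Scaled: 0.0022 m is 0.0352, 0.002 m is 0.032.

Emit:
{"op": "jog_arm", "data": {
  "motion": [
    [[0,0,0.032],[0,0,0]],
    [[0,0,0.032],[0,0,0]],
    [[0,0,0.032],[0,0,0]],
    [[0,0,0.0352],[0,0,0]],
    [[0,0,0],[0,0,0]],
    [[0,0,0],[0,0,0]],
    [[0,0,0],[0,0,0]],
    [[0,0,0],[0,0,0]]
  ]
}}

```text
clock: 17.52
tcp_pos: [0.4874, -0.0894, 0.1857]
orientation: [0.074, 0.997, -0.0, 0.0]
ft_force: [0.1, 0.8, -2.4]
gripper_width: 0.0127
grip_force: 59.8
```

```bash
python3 - <<'E'
from h import *
c=cam("scene"); b=cams.get_image("scene"); np.save("pics/sF.npy",b); t=cams.get_image("top"); np.save("pics/tF.npy",t)
s=ctrl.observe(); F=np.array([.5266,-.0952,.16])
for z in(.16,.13): print(z,proj(c,[F[0],F[1],z]))
x,y=proj(c,F).astype(int); u,v=proj(cam("top"),F).astype(int); print(x-35,y-40,u-35,v-40)
k=lambda I,x,y:cv2.resize(I[y-40:y+40,x-35:x+45],(400,400),interpolation=cv2.INTER_CUBIC)
cv2.imwrite("pics/z5.png",np.hstack([k(b,x,y),k(t,u,v)])); print(s["tcp_pos"],s["clock"])
E
```

```text
0.16 [280.2992792  206.64661044]
0.13 [279.67056503 216.53545673]
245 166 255 143
[ 0.48742346 -0.08938106  0.18561793] 17.625
```

View pics/z5.png

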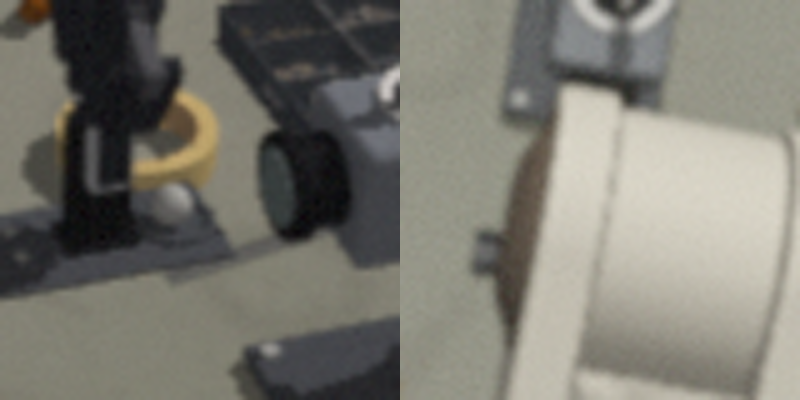

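The scene view shows the ball at crop (173,205), or pixel (279.6,207), against a predicted focus point of (280.3,206.6). The rod tip is directly below it, and there is clear space to the lens. Handing in.

```bash
python3 -c "
from station import ctrl, cams, sign_off
print(sign_off())"
```

```text
the job is handed in; nothing more can be done
None
```

I turned the focus knob to within about 0.02 rad (1°) of the index mark, and handed the job in at about 17.6 s with the tray still held level in front of the lens. The ball is in its pocket, within about 1 pixel of the focus point in the scene view.

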